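# Slide the pepper mill home into the condiment rack

## Task

Put the pepper mill away by pushing it: slide it upright across the worktop into the empty bay of the low wooden condiment rack, until no part of it sticks out of the bay's open front, then draw back. Push gently with the fingertips, low on its body (always below half its height), so that it does not tip; do not grip it, do not take it between the fingers from above and do not lift it. Leave the salt shaker in the other bay and the other things alone.

Things in the scene. Friction and masses are not known exactly. Their poses are not given: they have to be found in the camera images.
- pepper_mill: loose turned wooden pepper mill with a ball head: 170 mm high, foot 58 mm in diameter, solid outline as wide up to 122 mm (the waist does not count), about 0.18 kg. Origin: centre of its underside, z up. Slides if pushed 20 to 30 mm up, tips if pushed high. A gripper pointing straight down may strike its top before the fingertips reach its foot: lean the gripper back, away from it.
- rack: low wooden rack, fixed, without floor: back rail and three side rails, 36 mm high, 8 mm thick, form two bays side by side, each 84 mm wide (y) and 86 mm deep (x), open in front and above. Origin: on the worktop, half-way along the middle rail. x points into the bays, z up. Bay centres at y = +46 and -46 mm, x = 0; open front at x = -43 mm, back rail's inner face at x = +43 mm.
- pad: flat round dark pad, 66 mm in diameter and 0.6 mm thin (it offers no resistance), stuck on the worktop in the centre of the empty bay, where the mill belongs; it lies in either bay. Origin: its centre, on the worktop.
- salt_shaker: glass salt shaker with a metal cap, 44 mm in diameter, 90 mm high, loose, stands in the other bay; leave alone. Origin: centre of its underside.
- mustard: squat glass jar with a black lid, 65 mm in diameter, 94 mm high, loose, on the worktop behind the rack's back rail; leave alone. Origin: centre of its underside.
Not all that is in view belongs to the job. There is more than one size of the pepper_mill; the one meant has the size given above.

How it is judged:
By the outcome, as a careful person would: the job done as asked, in the order asked, and still so for the second after the job is handed in, with the robot touching nothing.
It also fails if it takes over 72 s, if anything falls off the work surface, if the arm or the gripper's body presses on something with over 40 N, if the wrist force passes 120 N, or if a joint passes its speed limit or range.

## Robot

A 6-joint arm with a two-finger parallel gripper is mounted at the origin on a cart in front of the work surface, level with it; the furniture and walls round the work are solid. World frame = base frame: x ahead of the robot, y to its left, z up, the work surface at z = 0. Lengths are in m, angles in rad, forces in N, time in s.
With the tool pointing down it reaches from about 0.3 to 0.775 m from the base axis. Payload 14.6 kg.
Tool frame: the origin (TCP) lies midway between the tips of the shut fingers; the grasp point (between the pads) lies 19 mm behind it; z points along the fingers, y is the line along which they close (so a half turn about z gives the same grasp; the last joint's range is limited). The gripper opens to 94 mm and grips with 3 to 60 N. Pads are 16 mm wide; open, the fingers measure 119 mm over their backs; the gripper's body (75 mm by 177 mm) begins 78 mm behind the grasp point.
Start: joints at [-1.381, 0.3, 1.521, -0, 1.321, -0.067], TCP at [0.14, -0.532, 0.205] pointing down, gripper open.
Joint ranges: [-3.03, 3.03], [-0.79, 2.21], [0.23, 2.52], [-1.04, 4.18], [0, 3.07], [-2.55, 2.55]. Speed limits (rad/s): [2.22, 2.22, 2.57, 3.14, 3.14, 3.14].

## Interface

Orientations are given as [roll, pitch, yaw] about the fixed x, y, z axes, in that order (R = Rz(yaw) Ry(pitch) Rx(roll)).
In Python, from station import telemetry, optics, ctrl gives the robot as it stands.
- The arm moves only by the tool carry_out, never from a script. Its argument "plan" is a list that holds one entry, the list of rows, each a list of 7 numbers: the shift along the tool's x, y, z in mm, then the turn, a rotation vector about the tool's x, y, z in rad, then the finger opening in mm, from 0 to 94. A call has 1 to 20 rows; each row shifts and turns the commanded pose from where the row before left it, along the tool's axes as they then stand; what a row does not reach is not made up. A row lasts 1/12 s, in which the tool goes at most 41.7 mm and 7.16 degrees, less where a joint would pass 70% of its speed; a pose out of reach is approached as far as the arm can. A call with a gripper value outside its range is refused whole. The fingers move at their own pace and stop on an object; "squeeze" is the grip in N (left out, the last holds). Time passes only in rows, so rows that do not move let the fingers close. It gives the time, the measured TCP pose, the force, the opening and the grip force at its end, in the units of the state.
- telemetry.get_obs(): the state, without advancing time (a new reading comes with each control period).
- optics.camera(name): name is "scene" or "top" or "wrist"; returns a dict with "pixels" (384x512x3 uint8, red, green, blue), "intrinsics" (3x3 intrinsics, pixels), "dist_coeffs" ([k1, k2, p1, p2, k3] as OpenCV has them; the pictures are not rectified), "origin" and "rotation" of the camera in the world. Camera axes: x right, y down, z forward; pixel columns grow to the right and rows downward; lengths in m; the calibration is good to about 2 mm. A picture is of the moment at which its call begins. There is no depth.
- ctrl.hand_in(): hands the job in; it is judged then, once.
The state is a dict: "time_s": time; "qpos": joint angles; "joint_vel": joint speeds; "tau": joint torques, N m; "ee_pos": TCP position; "eef_rot": TCP orientation; "force": force on the tool from outside, world axes, zero at the start; "moment": the same for the moment, N m; "grip_width": finger opening in m; "grip_force": force on a finger pad.
Only numpy, scipy, OpenCV 4.12 (cv2) and the standard library are available. Lean on these libraries where they do the work, as an engineer would, in place of code of your own. Each camera call takes 0.05 s, during which the arm holds its last target. There are 200 camera calls.

## Working session

There is one attempt and no reset: what is moved stays moved. The work goes in short steps, Python scripts to look and compute and a tool call to move; the robot and the scene stay as the last step left them, time stands still between calls to the robot, and variables do not carry over. Pictures are saved under pics/ and viewed, at most 10 in all, crops included, and the job is handed in when it is done.

Besides the shell and the picture viewer there is one more tool, called after ">>>" by a JSON object that holds its "name" and its "arguments", one argument or row to a line. carry_out: Moves the arm, as the interface text tells. Its arguments: {"type":"object","properties":{"plan":{"type":"array","items":{"type":"array","items":{"type":"array","items":{"type":"number"}}}},"squeeze":{"type":"number"}},"required":["plan"]}

```bash
mkdir -p pics; ls; python3 - <<'E'
from station import telemetry, optics
import cv2, numpy as np, pickle
d={n:optics.camera(n) for n in("scene","top")}
pickle.dump(d,open("v0.pkl","wb"))
for n,c in d.items():
    cv2.imwrite(f"pics/{n}0.png",cv2.resize(c["pixels"][...,::-1],(768,576)))
    print(n,c["intrinsics"],c["dist_coeffs"],c["origin"],c["rotation"])
s=telemetry.get_obs();print(s["time_s"],s["ee_pos"],s["eef_rot"],s["qpos"],s["force"])
E
```

```text
pics
scene [[474.00443852   0.         254.67813006]
 [  0.         474.00443852 193.54862305]
 [  0.           0.           1.        ]] [-0.1590074  0.         0.         0.         0.       ] [ 0.13200822 -0.86843791  0.53606067] [-2.18270259 -0.01585719 -0.73450132]
top [[410.97335591   0.         250.5711734 ]
 [  0.         410.97335591 194.56976869]
 [  0.           0.           1.        ]] [-0.15000263  0.          0.          0.          0.        ] [ 0.52214561 -0.39352685  0.87400143] [-3.03759278  0.0382701  -1.55837419]
0.1 [ 0.13965032 -0.53173672  0.20497946] [-3.14060688e+00 -7.20457590e-05  2.56815195e-01] [-1.38059161e+00  3.00366179e-01  1.52149700e+00  6.47320020e-06
  1.32071785e+00 -6.66121210e-02] [ 0.21994829 -0.37544844 -0.64865388]
```

View pics/scene0.png

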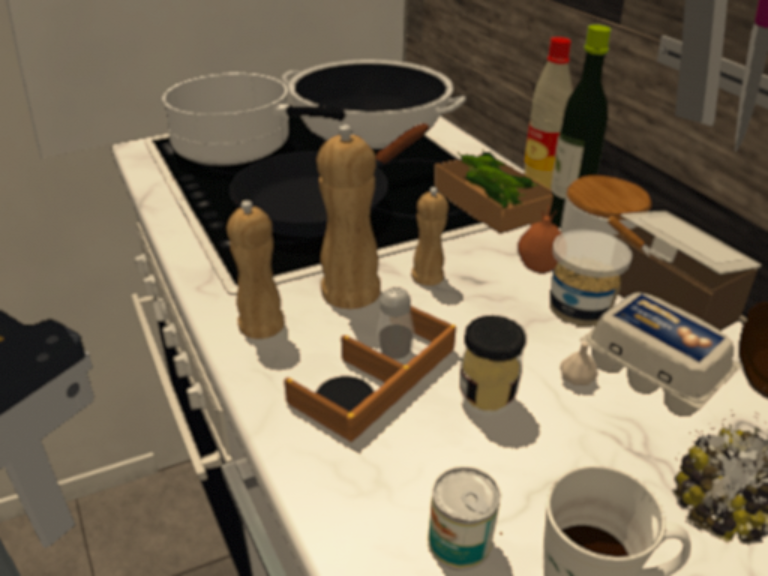

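View pics/top0.png

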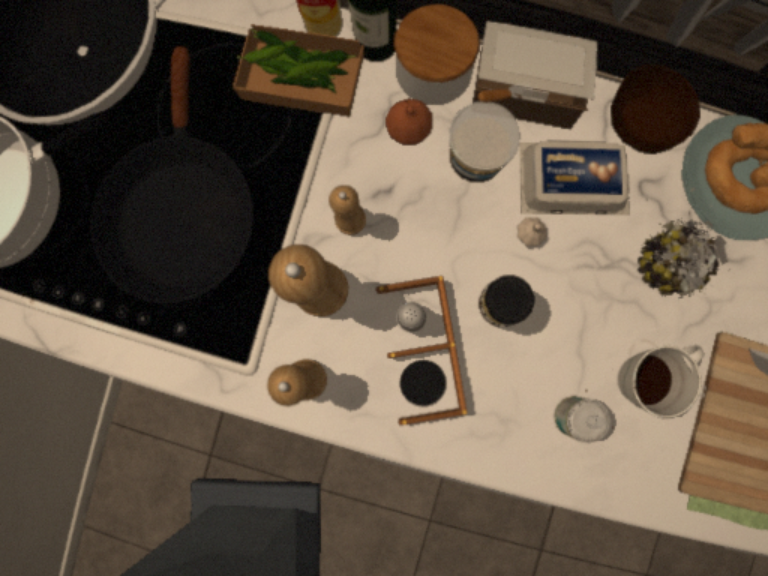

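The scene view shows three look-alike mills, at about (258,270), (348,220) and (430,235) in 768-pixel coordinates. The rack's open front faces the hob. The salt is in the far bay and the dark pad in the near bay, at (345,392). The top view shows the same mills at (300,380), (310,280) and (348,210), and the pad at (423,382).

```bash
cat > h.py <<'E'
import numpy as np, cv2, pickle
from scipy.spatial.transform import Rotation as R
def ray(c,uv):
    p=cv2.undistortPoints(np.array([[uv]],float),c["intrinsics"],c["dist_coeffs"])[0,0]
    d=R.from_euler("xyz",c["rotation"]).apply([p[0],p[1],1]); return np.array(c["origin"]),d/np.linalg.norm(d)
def onz(c,uv,z=0):
    o,d=ray(c,uv); return o+d*(z-o[2])/d[2]
def two(c1,u1,c2,u2):
    o1,d1=ray(c1,u1);o2,d2=ray(c2,u2)
    t=np.linalg.lstsq(np.c_[d1,-d2],o2-o1,rcond=None)[0]
    a,b=o1+t[0]*d1,o2+t[1]*d2; return (a+b)/2,np.linalg.norm(a-b)
def proj(c,X):
    Rm=R.from_euler("xyz",c["rotation"]).as_matrix().T
    return cv2.projectPoints(np.array([X],float),cv2.Rodrigues(Rm)[0],-Rm@c["origin"],c["intrinsics"],c["dist_coeffs"])[0][0,0]
E
python3 - <<'E'
from h import *
np.set_printoptions(precision=4,suppress=True)
v=pickle.load(open("v0.pkl","rb"));s,t=v["scene"],v["top"];k=2/3
for n,a,b in[("A knob",(247,205),(286,386)),("B knob",(345,131),(293,270)),("C knob",(433,191),(344,191)),("pad",(346,392),(423,382)),
 ("rail front near end top",(289,381),(404,422)),("mid front top",(346,341),(391,355)),("far front",(387,291),(381,289)),("back near corner",(350,418),(464,413)),("back far corner",(455,328),(441,278)),("jar lid",(495,338),(508,300))]:
    P,e=two(s,np.array(a)*k,t,np.array(b)*k);print(n,P,"gap",e)
# pad by mask in top
def blob(c,m,uv):
    n,l,st,ce=cv2.connectedComponentsWithStats(m.astype(np.uint8));i=l[int(uv[1]),int(uv[0])];return l==i,st[i],ce[i]
for c,uv in((t,np.array((423,382))*k),(s,np.array((346,392))*k)):
    m,st,ce=blob(c,c["pixels"].max(2)<70,uv)
    cn=cv2.findContours(m.astype(np.uint8),0,1)[0][0]
    pts=np.array([onz(c,p[0]) for p in cn]);print("pad",onz(c,ce),st,np.ptp(pts,0))
tp=t["pixels"][...,::-1]
a=cv2.resize(tp[160:300,160:330],None,fx=4.4,fy=4.2,interpolation=cv2.INTER_CUBIC)
cv2.imwrite("pics/crop_top.png",a)
E
```

```text
A knob [ 0.4862 -0.2636  0.1664] gap 0.0007385855396229696
B knob [ 0.6133 -0.2789  0.2233] gap 0.0016194656724318316
C knob [ 0.7245 -0.3211  0.1267] gap 0.004263821403610413
pad [ 0.4872 -0.4275  0.0041] gap 0.0025185245210459788
rail front near end top [ 0.4337 -0.4007  0.0336] gap 0.0009939334704723041
mid front top [ 0.5246 -0.3828  0.0279] gap 0.002967444319996012
far front [ 0.6092 -0.3655  0.0491] gap 0.006881921128005068
back near corner [ 0.4472 -0.4822  0.0325] gap 0.0027049092484021254
back far corner [ 0.6309 -0.4508  0.0321] gap 0.0035659159604293526
jar lid [ 0.5963 -0.5334  0.0858] gap 0.0035092024300735374
pad [ 0.4856 -0.4259  0.    ] [267 240  30  30 699] [0.0611 0.0613 0.    ]
pad [ 0.4909 -0.4234  0.    ] [212 252  36  22 498] [0.0482 0.0499 0.    ]
```

View pics/crop_top.png

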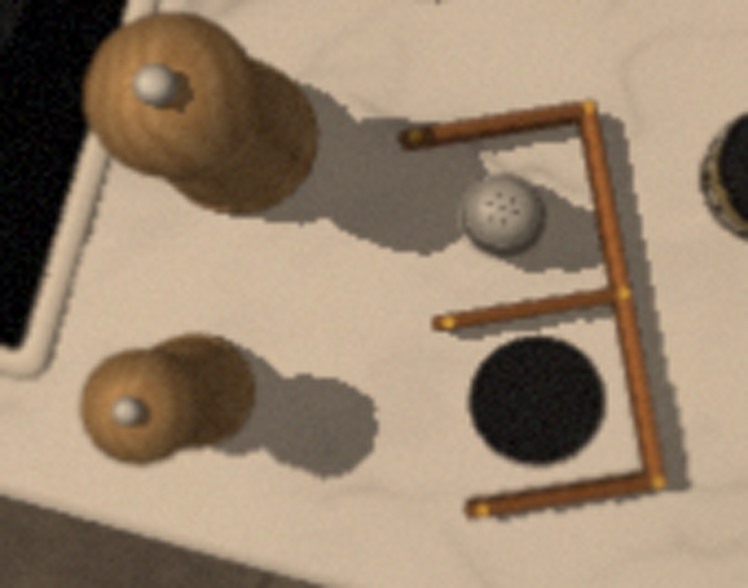

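Mill heights from the two-view knob positions, in 768-pixel coordinates:
- A (top 300,380): 166 mm, so this is the 170 mm one. The crop confirms it standing alone in front of the empty bay.
- B (310,280): 223 mm.
- C (348,210): 127 mm.

I'll push mill A. Next I'll refine its foot and the rack axis, and get the tool yawed meanwhile.

>>> {"name": "carry_out", "arguments": {
  "plan": [
    [[0, 0, 0, 0, 0, -0.116, 34], [0, 0, 0, 0, 0, -0.116, 34], [0, 0, 0, 0, 0, -0.116, 34], [0, 0, 0, 0, 0, -0.116, 34], [0, 0, 0, 0, 0, -0.116, 34], [0, 0, 0, 0, 0, -0.116, 34], [0, 0, 0, 0, 0, -0.116, 34], [0, 0, 0, 0, 0, -0.116, 34], [0, 0, 0, 0, 0, -0.116, 34], [0, 0, 0, 0, 0, -0.116, 34], [0, 0, 0, 0, 0, -0.116, 34], [0, 0, 0, 0, 0, -0.116, 34], [0, 0, 0, 0, 0, -0.116, 34], [0, 0, 0, 0, 0, -0.116, 34], [0, 0, 0, 0, 0, -0.116, 34], [0, 0, 0, 0, 0, 0, 34], [0, 0, 0, 0, 0, 0, 34]]
  ]
}}

```text
time_s: 1.52
ee_pos: [0.1397, -0.5319, 0.2052]
eef_rot: [3.141, -0.0, 1.993]
force: [0.2, 0.2, 0.0]
grip_width: 0.034
grip_force: 0.0
```

```bash
python3 - <<'E'
from h import *
from station import telemetry
np.set_printoptions(precision=4,suppress=True)
v=pickle.load(open("v0.pkl","rb"));s,t=v["scene"],v["top"]
cr=lambda x,y:(160+(x+.5)/4.4-.5,160+(y+.5)/4.2-.5)
# rail top centre points in crop at z=.036
pts={n:onz(t,cr(*p),.036)[:2] for n,p in dict(nearF=(475,509),nearB=(655,481),midF=(440,323),midB=(622,294),farF=(408,139),farB=(588,106)).items()}
for n,p in pts.items(): print(n,p)
for a,b in(("nearF","nearB"),("midF","midB"),("farF","farB"),("nearB","farB"),("nearB","midB")):
    d=pts[b]-pts[a];print(a,b,np.linalg.norm(d),np.degrees(np.arctan2(d[1],d[0])))
# mill foot edges in top (z=0) : rightmost and lower
for p in((254,385),(200,445),(318,150),(245,213)): print("foot edge",p,onz(t,cr(*p))[:2])
# scene: mill wood mask foot bottom row
hsv=cv2.cvtColor(s["pixels"],cv2.COLOR_RGB2HSV)
k=2/3
for r in (318,322,326,330,334):
    row=hsv[int(r*k),130:215];m=np.where(row[:,1]>100)[0]+130;print(r,m[:1]/k,m[-1:]/k)
u=proj(s,(.486,-.264,0));print("pred foot centre scene768",u/k,"top768",proj(t,(.486,-.264,0))/k)
o=telemetry.get_obs();print(o["ee_pos"],o["eef_rot"],o["grip_width"],o["time_s"])
E
```

```text
nearF [ 0.4346 -0.3969]
nearB [ 0.4489 -0.4793]
midF [ 0.5237 -0.3798]
midB [ 0.5386 -0.4637]
farF [ 0.6131 -0.3639]
farB [ 0.63   -0.4477]
nearF nearB 0.08364320482622548 -80.1715774486043
midF midB 0.08518125987782947 -79.96749201009713
farF farB 0.08549344617390908 -78.58743652563037
nearB farB 0.18391828121001513 9.870654422061804
nearB midB 0.09106797417170458 9.857806167040728
foot edge (254, 385) [ 0.4913 -0.2898]
foot edge (200, 445) [ 0.4606 -0.2641]
foot edge (318, 150) [ 0.611  -0.3189]
foot edge (245, 213) [ 0.5784 -0.2838]
318 [238.5] [282.]
322 [238.5] [282.]
326 [240.] [282.]
330 [241.5] [279.]
334 [244.5] [274.5]
pred foot centre scene768 [259.0784 325.3002] top768 [307.8679 380.3595]
[ 0.1397 -0.5319  0.2052] [ 3.1415 -0.0004  1.9932] 0.03397281548572173 1.5167
```

Rack axis is at -80.1° and the bay centre at (0.486, -0.427), with the pad agreeing to 2 mm. Rail lengths and spacing fit the given sizes. Mill A stands at (0.488, -0.262), which is 162 mm before the bay centre and 30 mm to the side of the bay axis. Now I'll go behind the mill and lean the gripper back.

>>> {"name": "carry_out", "arguments": {
  "plan": [
    [[12.1, 21, 0, 0, 0, 0, 34], [12.1, 21, 0, 0, 0, 0, 34], [12.1, 21, 0, 0, 0, 0, 34], [12.1, 21, 0, 0, 0, 0, 34], [12.1, 21, 0, 0, 0, 0, 34], [12.1, 21, 0, 0, 0, 0, 34], [12.1, 21, 0, 0, 0, 0, 34], [12.1, 21, 0, 0, 0, 0, 34], [12.1, 21, 0, 0, 0, 0, 34], [12.1, 21, 0, 0, 0, 0, 34], [12.1, 21, 0, 0, 0, 0, 34], [12.1, 21, 0, 0, 0, 0, 34], [12.1, 21, 0, 0, 0, 0, 34], [12.1, 21, 0, 0, 0, 0, 34], [12.1, 21, 0, 0, 0, 0, 34], [12.1, 21, 0, 0, 0, 0, 34], [0, 0, 0, 0, 0, 0, 34]]
  ]
}}

```text
time_s: 2.93
ee_pos: [0.3671, -0.2145, 0.2055]
eef_rot: [3.141, -0.0, 1.995]
force: [-0.3, -0.4, -0.8]
grip_width: 0.0338
grip_force: 0.0
```

>>> {"name": "carry_out", "arguments": {
  "plan": [
    [[0, 0, 0, 0, 0, 0.08, 34], [0, 0, 0, 0, 0, 0.08, 34], [-0.9, 19.8, 0, 0, 0, 0, 34], [-0.9, 19.8, 0, 0, 0, 0, 34], [-0.9, 19.8, 0, 0, 0, 0, 34], [-0.9, 19.8, 0, 0, 0, 0, 34], [-0.9, 19.8, 0, 0, 0, 0, 34], [-0.9, 19.8, 0, 0, 0, 0, 34], [0, 0, 0, 0, -0.116, 0, 34], [0, 0, 0, 0, -0.116, 0, 34], [0, 0, 0, 0, -0.116, 0, 34], [0, 0, 0, 0, -0.116, 0, 34], [0, 0, 0, 0, -0.116, 0, 34], [0, 0, 0, 0, -0.116, 0, 34], [0, 0, 0, 0, 0, 0, 34], [0, 0, 0, 0, 0, 0, 34]]
  ]
}}

```text
time_s: 4.27
ee_pos: [0.4815, -0.1901, 0.2048]
eef_rot: [-3.141, 0.692, 1.837]
force: [-0.1, -0.5, -1.3]
grip_width: 0.0343
grip_force: 0.0
```

```bash
cat > st.py <<'E'
from h import *
from station import telemetry
np.set_printoptions(precision=4,suppress=True)
C=np.array([.486,-.427]);U=np.array([np.cos(np.radians(-80.1)),np.sin(np.radians(-80.1))]);L=np.array([-U[1],U[0]])
def rack(p): d=np.array(p[:2])-C; return np.array([d@U,d@L])*1000
def state():
    o=telemetry.get_obs();Rm=R.from_euler("xyz",o["eef_rot"]).as_matrix()
    print("tcp",o["ee_pos"],"rack mm",rack(o["ee_pos"]),"t",o["time_s"],"F",o["force"],"z_t",Rm[:,2],"y_t",Rm[:,1],"q",o["qpos"]);return o,Rm
def delta(Rm,p,x,y,z): # tool-axis shift (mm) to rack point x,y (mm), height z
    w=C+U*x/1000+L*y/1000; return Rm.T@(np.r_[w,z/1000]-p)*1000
E
python3 - <<'E'
from st import *
o,Rm=state();p=o["ee_pos"]
print(delta(Rm,p,-235,37,20))
w=lambda a:Rm.T@np.r_[U*a[0]+L*a[1],a[2]]
print("per mm: U",w((1,0,0)),"L",w((0,1,0)),"Z",w((0,0,1)))
E
```

```text
tcp [ 0.4815 -0.1901  0.2048] rack mm [-234.1095   36.2469] t 4.2667 F [-0.1466 -0.4715 -1.3449] z_t [ 0.1673 -0.6159 -0.7698] y_t [ 0.9649  0.2627 -0.0005] q [-0.1376  0.1155  1.8999 -0.7852  0.9801  0.0017]
[118.6086   0.9234 141.78  ]
per mm: U [-0.7665 -0.0929  0.6355] L [-0.0718  0.9957  0.0589] Z [-0.6383 -0.0005 -0.7698]
```

>>> {"name": "carry_out", "arguments": {
  "plan": [
    [[11.8, 0.1, 14.2, 0, 0, 0, 34], [11.8, 0.1, 14.2, 0, 0, 0, 34], [11.8, 0.1, 14.2, 0, 0, 0, 34], [11.8, 0.1, 14.2, 0, 0, 0, 34], [11.8, 0.1, 14.2, 0, 0, 0, 34], [11.8, 0.1, 14.2, 0, 0, 0, 34], [11.8, 0.1, 14.2, 0, 0, 0, 34], [11.8, 0.1, 14.2, 0, 0, 0, 34], [11.8, 0.1, 14.2, 0, 0, 0, 34], [11.8, 0.1, 14.2, 0, 0, 0, 34], [0, 0, 0, 0, 0, 0, 34], [0, 0, 0, 0, 0, 0, 34]]
  ]
}}

```text
time_s: 5.27
ee_pos: [0.4875, -0.188, 0.0308]
eef_rot: [-3.13, 0.674, 1.834]
force: [0.9, 0.2, 0.2]
grip_width: 0.0337
grip_force: 0.0
```

```bash
python3 - <<'E'
from st import *
from station import optics
o,Rm=state()
c=optics.camera("scene");cv2.imwrite("pics/s1.png",cv2.resize(c["pixels"][100:300,40:360,::-1],(800,500),interpolation=cv2.INTER_CUBIC))
E
```

```text
tcp [ 0.4875 -0.188   0.0308] rack mm [-235.1877   42.5979] t 5.2667 F [0.8701 0.2259 0.2242] z_t [ 0.1509 -0.6055 -0.7814] y_t [ 0.9675  0.2529 -0.0091] q [-0.1358  0.4398  1.9793 -1.0364  0.7388  0.4085]
```

View pics/s1.png

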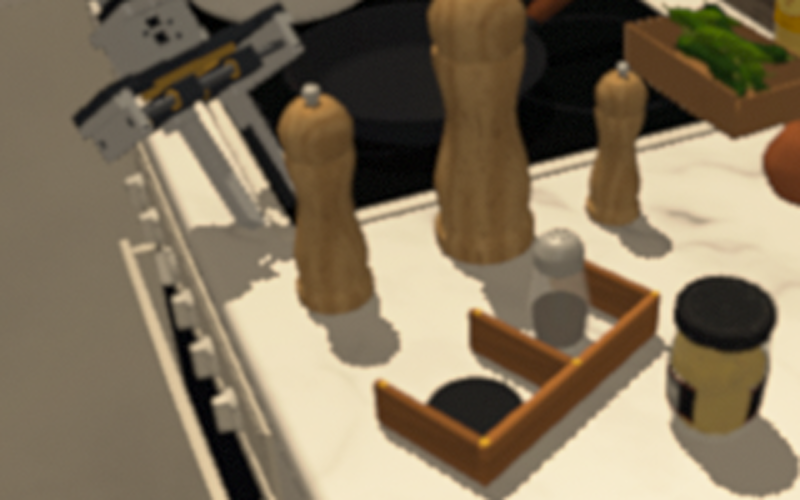

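The picture shows the fingertips low behind mill A, with nothing touched. Joint 4 is at its limit, so I'll lean about 5° less and move into line with the mill.

>>> {"name": "carry_out", "arguments": {
  "plan": [
    [[0, 0, 0, 0, 0.05, 0, 34], [0, 0, 0, 0, 0.05, 0, 34], [2, -7, 4, 0, 0, 0, 34], [2, -7, 4, 0, 0, 0, 34], [0, 0, 0, 0, 0, 0, 34]]
  ]
}}

```text
time_s: 5.73
ee_pos: [0.4721, -0.192, 0.0211]
eef_rot: [-3.129, 0.576, 1.835]
force: [-1.0, 0.2, -0.6]
grip_width: 0.0339
grip_force: 0.0
```

```bash
python3 - <<'E'
from st import *
o,Rm=state();p=o["ee_pos"]
print(delta(Rm,p,-205,28,20),delta(Rm,p,-80,3,20)-delta(Rm,p,-192,28,20))
E
```

```text
tcp [ 0.4721 -0.192   0.0211] rack mm [-233.9014   26.711 ] t 5.7333 F [-1.0275  0.1802 -0.6414] z_t [ 0.13   -0.5289 -0.8387] y_t [ 0.967   0.2545 -0.0106] q [-0.1947  0.4148  1.999  -0.907   0.6775  0.2571]
[-23.6337  -1.1461  16.683 ] [-91.6301 -34.373   59.9285]
```

>>> {"name": "carry_out", "arguments": {
  "plan": [
    [[-3.9, -0.2, 2.8, 0, 0, 0, 34], [-3.9, -0.2, 2.8, 0, 0, 0, 34], [-3.9, -0.2, 2.8, 0, 0, 0, 34], [-3.9, -0.2, 2.8, 0, 0, 0, 34], [-3.9, -0.2, 2.8, 0, 0, 0, 34], [-3.9, -0.2, 2.8, 0, 0, 0, 34], [-2.4, -0.9, 1.6, 0, 0, 0, 34], [-2.4, -0.9, 1.6, 0, 0, 0, 34], [-2.4, -0.9, 1.6, 0, 0, 0, 34], [-2.4, -0.9, 1.6, 0, 0, 0, 34], [-2.4, -0.9, 1.6, 0, 0, 0, 34], [-2.4, -0.9, 1.6, 0, 0, 0, 34], [-2.4, -0.9, 1.6, 0, 0, 0, 34], [-2.4, -0.9, 1.6, 0, 0, 0, 34], [-2.4, -0.9, 1.6, 0, 0, 0, 34], [-2.4, -0.9, 1.6, 0, 0, 0, 34], [-2.4, -0.9, 1.6, 0, 0, 0, 34], [-2.4, -0.9, 1.6, 0, 0, 0, 34]]
  ]
}}

```text
time_s: 7.23
ee_pos: [0.4787, -0.2562, 0.0202]
eef_rot: [-3.131, 0.575, 1.835]
force: [0.4, 2.9, 1.3]
grip_width: 0.0343
grip_force: 1.1
```

```bash
python3 - <<'E'
from st import *
from station import optics
o,Rm=state();p=o["ee_pos"]
print(delta(Rm,p,-80,3,20),delta(Rm,p,-27,0,20))
d={n:optics.camera(n) for n in("scene","top")};pickle.dump(d,open("v1.pkl","wb"))
a=[cv2.resize(d["scene"]["pixels"][100:300,80:280,::-1],(400,400)),cv2.resize(d["top"]["pixels"][150:300,160:310,::-1],(400,400))]
cv2.imwrite("pics/s2.png",np.hstack(a))
E
```

```text
tcp [ 0.4787 -0.2562  0.0202] rack mm [-169.5329   22.2109] t 7.2333 F [0.4372 2.9363 1.2649] z_t [ 0.132  -0.5279 -0.839 ] y_t [ 0.9667  0.2558 -0.0089] q [-0.3305  0.4451  1.952  -0.9157  0.6134  0.142 ]
[-73.2071 -26.8204  48.0274] [-117.2574  -34.3574   76.6764]
```

View pics/s2.png

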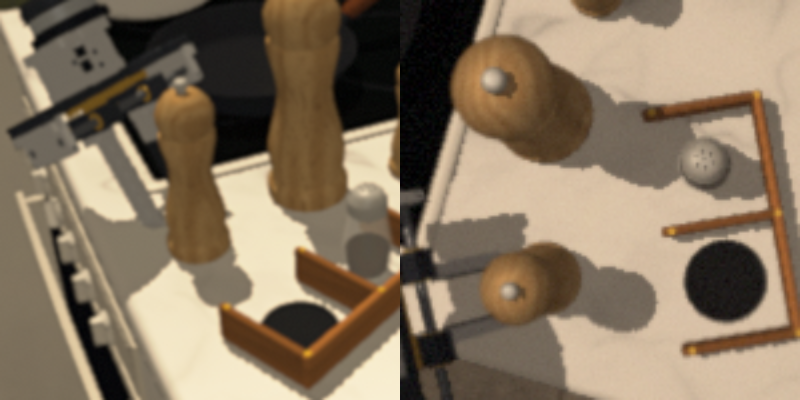

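The fingers cradle mill A, which has moved upright (knob at about (110,91) in the scene half). The push force is about 3 N. I'll keep going.

>>> {"name": "carry_out", "arguments": {
  "plan": [
    [[-2.5, -0.9, 1.6, 0, 0, 0, 34], [-2.5, -0.9, 1.6, 0, 0, 0, 34], [-2.5, -0.9, 1.6, 0, 0, 0, 34], [-2.5, -0.9, 1.6, 0, 0, 0, 34], [-2.5, -0.9, 1.6, 0, 0, 0, 34], [-2.5, -0.9, 1.6, 0, 0, 0, 34], [-2.5, -0.9, 1.6, 0, 0, 0, 34], [-2.5, -0.9, 1.6, 0, 0, 0, 34], [-2.5, -0.9, 1.6, 0, 0, 0, 34], [-2.5, -0.9, 1.6, 0, 0, 0, 34], [-2.5, -0.9, 1.6, 0, 0, 0, 34], [-2.5, -0.9, 1.6, 0, 0, 0, 34], [-2.5, -0.9, 1.6, 0, 0, 0, 34], [-2.5, -0.9, 1.6, 0, 0, 0, 34], [-2.5, -0.9, 1.6, 0, 0, 0, 34], [-2.5, -0.9, 1.6, 0, 0, 0, 34], [-2.5, -0.9, 1.6, 0, 0, 0, 34], [-2.5, -0.9, 1.6, 0, 0, 0, 34]]
  ]
}}

```text
time_s: 8.83
ee_pos: [0.4767, -0.312, 0.0207]
eef_rot: [-3.131, 0.575, 1.835]
force: [0.7, 1.2, -0.5]
grip_width: 0.034
grip_force: 0.7
```

```bash
python3 - <<'E'
from st import *
from station import optics
o,Rm=state();p=o["ee_pos"]
v=pickle.load(open("v1.pkl","rb"))["top"]
k=onz(v,(201.3,259.1),.166);print("mill at prev",k,rack(k))
print(delta(Rm,p,-80,0,20),delta(Rm,p,-27,0,20)-delta(Rm,p,-80,0,20))
d={n:optics.camera(n) for n in("scene","top")};pickle.dump(d,open("v2.pkl","wb"))
a=[cv2.resize(d["scene"]["pixels"][100:300,80:280,::-1],(400,400)),cv2.resize(d["top"]["pixels"][150:300,160:310,::-1],(400,400))]
cv2.imwrite("pics/s3.png",np.hstack(a))
E
```

```text
tcp [ 0.4767 -0.312   0.0207] rack mm [-114.8915   10.628 ] t 8.8333 F [ 0.6865  1.1801 -0.535 ] z_t [ 0.132  -0.5279 -0.839 ] y_t [ 0.9667  0.2558 -0.0089] q [-0.4437  0.4684  1.9111 -0.9064  0.5629  0.0315]
mill at prev [ 0.4832 -0.2819  0.166 ] [-143.392    22.2242]
[-27.9625 -13.5758  19.0955] [-44.2807  -4.5471  28.7671]
```

View pics/s3.png

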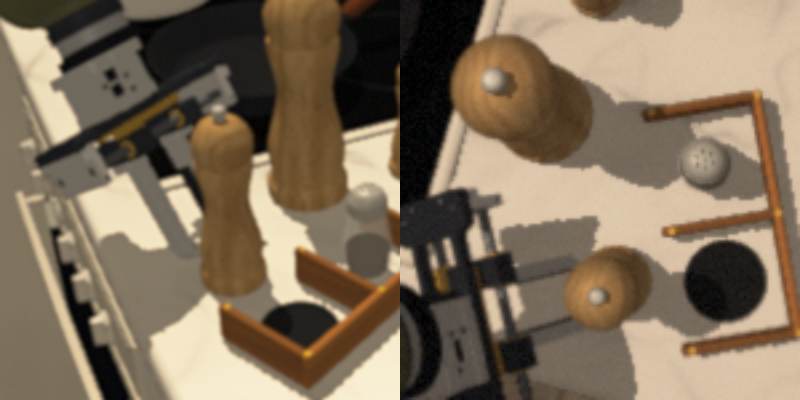

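Mill A is upright, about 89 mm before the bay centre and 10 mm off the axis. The gripper's body is clear of mill B. I'll bring it onto the axis before the opening.

>>> {"name": "carry_out", "arguments": {
  "plan": [
    [[-2.3, -1.1, 1.6, 0, 0, 0, 34], [-2.3, -1.1, 1.6, 0, 0, 0, 34], [-2.3, -1.1, 1.6, 0, 0, 0, 34], [-2.3, -1.1, 1.6, 0, 0, 0, 34], [-2.3, -1.1, 1.6, 0, 0, 0, 34], [-2.3, -1.1, 1.6, 0, 0, 0, 34], [-2.3, -1.1, 1.6, 0, 0, 0, 34], [-2.3, -1.1, 1.6, 0, 0, 0, 34], [-2.3, -1.1, 1.6, 0, 0, 0, 34], [-2.3, -1.1, 1.6, 0, 0, 0, 34], [-2.3, -1.1, 1.6, 0, 0, 0, 34], [-2.3, -1.1, 1.6, 0, 0, 0, 34], [0, 0, 0, 0, 0, 0, 34]]
  ]
}}

```text
time_s: 10.02
ee_pos: [0.4725, -0.3481, 0.0198]
eef_rot: [-3.131, 0.576, 1.835]
force: [1.1, 1.7, 1.6]
grip_width: 0.0343
grip_force: 1.0
```

```bash
python3 - <<'E'
from st import *
from station import optics
o,Rm=state();p=o["ee_pos"]
k=onz(pickle.load(open("v2.pkl","rb"))["top"],(234.3,261),.166);print("mill at prev",rack(k))
print(delta(Rm,p,-24,0,20))
d={n:optics.camera(n) for n in("scene","top")}
a=[cv2.resize(d["scene"]["pixels"][100:300,80:280,::-1],(400,400)),cv2.resize(d["top"]["pixels"][150:300,160:310,::-1],(400,400))]
cv2.imwrite("pics/s4.png",np.hstack(a))
E
```

```text
tcp [ 0.4725 -0.3481  0.0198] rack mm [-80.0582   0.2906] t 10.0167 F [1.0957 1.6526 1.611 ] z_t [ 0.1319 -0.5281 -0.8389] y_t [ 0.9668  0.2555 -0.0088] q [-0.515   0.487   1.883  -0.8954  0.5302 -0.0412]
mill at prev [-87.5321  10.2351]
[-46.9303  -5.0819  30.2388]
```

View pics/s4.png

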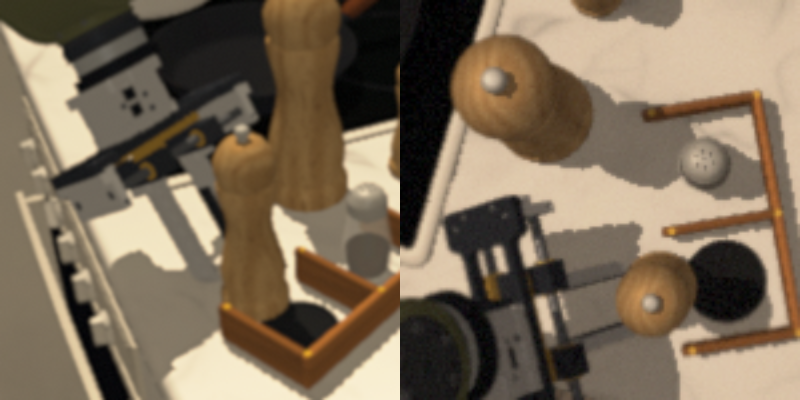

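The mill stands at the mouth of the bay, midway between the side rails, with its knob at (252,304) in the top half. I'll push straight in by 56 mm.

>>> {"name": "carry_out", "arguments": {
  "plan": [
    [[-2.6, -0.3, 1.7, 0, 0, 0, 34], [-2.6, -0.3, 1.7, 0, 0, 0, 34], [-2.6, -0.3, 1.7, 0, 0, 0, 34], [-2.6, -0.3, 1.7, 0, 0, 0, 34], [-2.6, -0.3, 1.7, 0, 0, 0, 34], [-2.6, -0.3, 1.7, 0, 0, 0, 34], [-2.6, -0.3, 1.7, 0, 0, 0, 34], [-2.6, -0.3, 1.7, 0, 0, 0, 34], [-2.6, -0.3, 1.7, 0, 0, 0, 34], [-2.6, -0.3, 1.7, 0, 0, 0, 34], [-2.6, -0.3, 1.7, 0, 0, 0, 34], [-2.6, -0.3, 1.7, 0, 0, 0, 34], [-2.6, -0.3, 1.7, 0, 0, 0, 34], [-2.6, -0.3, 1.7, 0, 0, 0, 34], [-2.6, -0.3, 1.7, 0, 0, 0, 34], [-2.6, -0.3, 1.7, 0, 0, 0, 34], [-2.6, -0.3, 1.7, 0, 0, 0, 34], [-2.6, -0.3, 1.7, 0, 0, 0, 34], [0, 0, 0, 0, 0, 0, 34]]
  ]
}}

```text
time_s: 11.7
ee_pos: [0.4817, -0.4036, 0.0196]
eef_rot: [-3.131, 0.575, 1.835]
force: [0.1, 0.9, 0.5]
grip_width: 0.0336
grip_force: 0.3
```

```bash
python3 - <<'E'
from st import *
from station import optics
o,Rm=state();p=o["ee_pos"]
print("back",delta(Rm,p,-110,5,25))
d={n:optics.camera(n) for n in("scene","top")};pickle.dump(d,open("v3.pkl","wb"))
a=[cv2.resize(d["scene"]["pixels"][100:300,80:280,::-1],(400,400)),cv2.resize(d["top"]["pixels"][150:300,160:310,::-1],(400,400))]
cv2.imwrite("pics/s5.png",np.hstack(a))
E
```

```text
tcp [ 0.4817 -0.4036  0.0196] rack mm [-23.8435  -0.233 ] t 11.7 F [0.118  0.923  0.4884] z_t [ 0.1319 -0.5281 -0.8389] y_t [ 0.9668  0.2555 -0.0088] q [-0.5998  0.5425  1.7881 -0.8342  0.5098 -0.1804]
back [ 68.628   12.5281 -51.117 ]
```

View pics/s5.png

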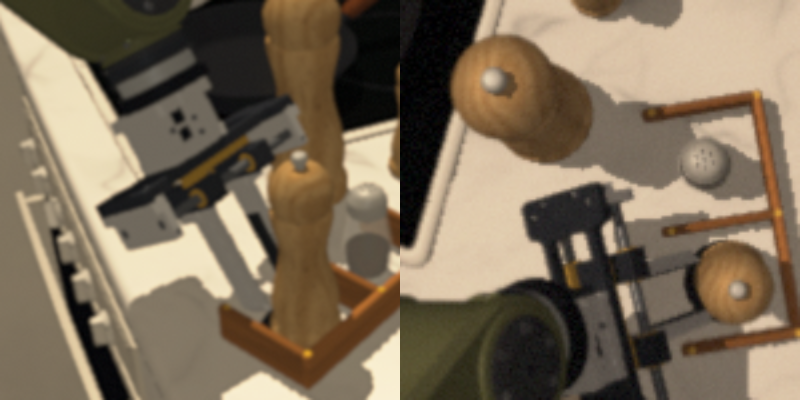

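The mill is upright on the pad inside the bay, with its knob at (299,160) in the scene half and (339,290) in the top half. I'll draw back along the same line and then measure.

>>> {"name": "carry_out", "arguments": {
  "plan": [
    [[3.4, 0.4, -2.6, 0, 0, 0, 34], [3.4, 0.4, -2.6, 0, 0, 0, 34], [6.9, 0.7, -5.1, 0, 0, 0, 34], [6.9, 0.7, -5.1, 0, 0, 0, 34], [6.9, 0.7, -5.1, 0, 0, 0, 34], [6.9, 0.7, -5.1, 0, 0, 0, 34], [6.9, 0.7, -5.1, 0, 0, 0, 34], [6.9, 0.7, -5.1, 0, 0, 0, 34], [6.9, 0.7, -5.1, 0, 0, 0, 34], [6.9, 0.7, -5.1, 0, 0, 0, 34], [6.9, 0.7, -5.1, 0, 0, 0, 34], [0, 0, 0, 0, 0, 0, 34], [0, 0, 0, 0, 0, 0, 34], [0, 0, 0, 0, 0, 0, 34]]
  ]
}}

```text
time_s: 12.97
ee_pos: [0.4668, -0.3185, 0.0249]
eef_rot: [-3.131, 0.575, 1.835]
force: [0.7, 0.5, 0.6]
grip_width: 0.0338
grip_force: 0.0
```

```bash
python3 - <<'E'
from st import *
from station import optics
o,Rm=state()
d3=pickle.load(open("v3.pkl","rb"))
P,e=two(d3["scene"],(229.5,180),d3["top"],(287.1,258.75));print("mill before withdraw",P,rack(P),e)
d={n:optics.camera(n) for n in("scene","top")}
v0=pickle.load(open("v0.pkl","rb"))
for n in d:
    x=cv2.absdiff(d[n]["pixels"],d3[n]["pixels"]).max(2);print(n,"diff px near knob",(x[170:190,220:240] if n=="scene" else x[250:268,278:296]).mean())
a=[cv2.resize(d["scene"]["pixels"][100:300,120:320,::-1],(400,400)),cv2.resize(d["top"]["pixels"][150:300,210:360,::-1],(400,400))]
cv2.imwrite("pics/s6.png",np.hstack(a))
E
```

```text
tcp [ 0.4668 -0.3185  0.0249] rack mm [-110.1507   -0.2702] t 12.9667 F [0.7025 0.458  0.6355] z_t [ 0.1321 -0.528  -0.8389] y_t [ 0.9667  0.2558 -0.0088] q [-0.4656  0.4486  1.9291 -0.9052  0.552   0.0114]
mill before withdraw [ 0.4866 -0.4299  0.1639] [2.9767 0.0758] 0.001600482304416822
scene diff px near knob 7.4075
top diff px near knob 5.006172839506172
```

View pics/s6.png

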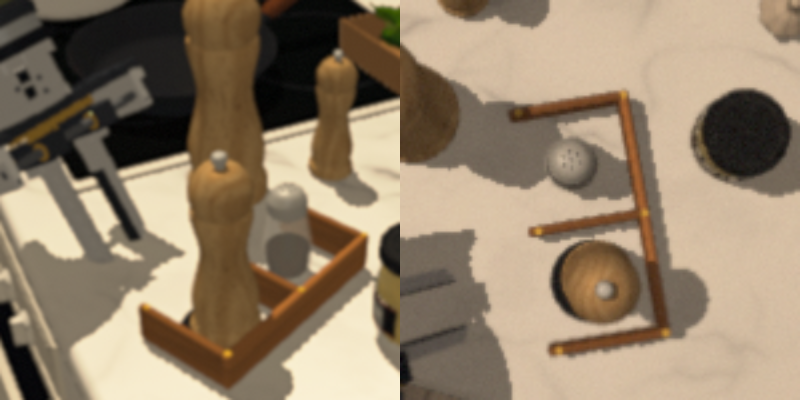

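The mill stands upright 3 mm past the bay centre and on its axis. Its front edge is about 17 mm inside the opening. The salt shaker, mustard jar and other mills are where they were, and the gripper is clear.

```bash
python3 -c "from station import ctrl; print(ctrl.hand_in())"
```

```text
the job is handed in; nothing more can be done
None
```

The 170 mm pepper mill is pushed upright into the empty bay, about 3 mm past the centre and fully inside the open front; the gripper is drawn back and the job handed in at about 13 s.

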